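# Bung the open waste pipe and poise the hammer over it

### The job

Stand the tapered wooden bung that fits upright in the mouth of the open waste pipe, thin end down and dropped in as far as it goes by hand, and let go of it. Then draw the hammer out of its cradle in the tote, turn it level with the striking face downwards, and hold it poised about a hand's breadth right above the bung, ready to drive it home; do not strike or touch the bung with it, leave the other things on the floor alone, and finish still holding the hammer there.

Things in the scene. Friction and masses are not known exactly. Their poses are not given: they have to be found in the camera images.
- bung: the larger of two tapered wooden bungs, the one that fits the pipe: a plain cone 80 mm tall, 27 mm across at the thin end and 45 mm across at the thick end. It starts upright on the floor on its thin end. Origin at the centre of the thin end, z along its axis towards the thick end
- bung_top (a point): centre of the flat thick end of that bung
- small_bung: the smaller bung, too thin for the pipe (it would fall through): 55 mm tall, 20 mm across at the thin end, 30 mm at the thick end, starts upright on its thin end; leave it alone. Origin at the centre of its thin end
- pipe: grey plastic waste pipe stub, fixed, standing upright 80 mm out of the floor through a steel rosette (72 mm across, 9 mm high); outside 43 mm, bore 36 mm, open at the top. The right bung comes to rest in it with its thin end about 40 mm below the mouth and about 40 mm of it standing out. Origin on the floor at its axis
- pipe_mouth (a point): centre of the pipe's open mouth, at the level of its rim, 80 mm above the floor
- hammer: joiner's hammer, 0.28 kg (varies by a fifth), 280 mm long, wooden handle, steel head 94 mm from round face to cross peen, 24 x 22 mm in section. Origin in the head on the handle's axis; x along the handle from butt to head; z from striking face to peen (z straight up: handle level, face down). Centre of mass 43 mm behind the origin. Starts head down in the tote's cradle, handle sloping
- hammer_face (a point): centre of the hammer's round striking face, 24 mm across, 42 mm from the hammer's origin on its -z side
- tote: blue plastic tool tote, fixed, open, 260 (x) x 420 (y) x 115 mm high, walls 5 mm, 8 mm lip. Origin on the floor below its centre; front with the lever lock faces its -x. The hammer's bay, 180 mm wide, is at its -y end: the head lies in a ribbed cradle, the handle slopes up to the front at 38 degrees through a notch in the rim (ears up to 128 mm high). The hammer comes out freely straight up
- hook_a: chrome coat hook standing on its 42 mm round plate on the floor, 50 mm high; leave alone
- sanding_block: beech sanding block lying on the floor, 110 x 65 x 28 mm; leave alone
- tape_measure: black tape measure on the floor, 82 x 40 x 66 mm; leave alone
- hammer_grip (a point): point on the handle's axis 65 mm behind the hammer's origin, near its balance, with room for fingers inside the bay (handle free from 50 to 80 mm, and again outside the rim beyond 140 mm). Handle: 18 mm thick along the hammer's y and 26 mm high up to 110 mm behind the origin, then 20 x 30 mm to the butt at 260 mm
There are look-alikes about, which are no part of the job. What is shaped like the bung but green or red is not meant.

How it is judged:
By the outcome, as a careful person would: the job done as asked, in the order asked, and still so for the second after the job is handed in, while the arm keeps its last pose, push and grip.
It also fails if it takes over 54 s, if anything falls off the work surface, if the arm or the gripper's body presses on something with over 40 N, if the wrist force passes 120 N, or if a joint passes its speed limit or range.

### The arm

A 6-joint arm with a two-finger parallel gripper is mounted at the origin on the work surface. World frame = base frame: x ahead of the robot, y to its left, z up, the work surface at z = 0. Lengths are in m, angles in degrees, forces in N, time in s.
With the tool pointing down it reaches from about 0.35 to 0.975 m from the base axis. Payload 4.9 kg.
Tool frame: the origin (TCP) lies on the centre line of the jaws, within the pads' length; the fingertips stand 14 mm ahead of it and the grasp point (between the pads) lies 5 mm behind it; y points along the fingers, x is the direction in which the jaws open and shut, and the axes are right-handed (so a half turn about y gives the same grasp; the last joint's range is limited). The gripper opens to 85 mm and grips with 20 to 120 N. Pads are 22 mm wide; open, the fingers measure 114 mm over their backs; the gripper's body (76 mm by 85 mm) begins 54 mm behind the grasp point. The pads swing forward as they close: fully open they stand 13 mm farther back than shut.
Start: joints at [-79.584, 3.019, 92.412, -0, 84.569, -6.818], TCP at [0.185, -0.597, 0.21] pointing down, gripper open.
Joint ranges: [-172.51, 172.51], [-57.92, 126.97], [3.15, 148.05], [-58.71, 238.71], [5.1, 150.11], [-179.66, 179.66]. Speed limits (degrees/s): [147.25, 147.25, 180, 180, 180, 180].

### API

Orientations are given as [roll, pitch, yaw] about the fixed x, y, z axes, in that order (R = Rz(yaw) Ry(pitch) Rx(roll)).
In Python, from plant import manip, hand, monitor, optics, workorder gives the robot as it stands. Calls block until the motion is done:
- manip.reach(position, orientation): joint-space move of the TCP to a pose.
- manip.servo_line(position, rotation=None, max_speed=0.15, stop_force=None): straight line of the TCP; rotation=None keeps the orientation; max_speed is the mean speed in m/s. With stop_force (N) it stops when the force on the tool has changed by that much, and returns True; else False.
- manip.move_j(angles): joint-space move.
- hand.release() and hand.close(): open the fingers fully, or close them until they stop; the grip force is fixed at half the most.
- manip.wait(seconds).
- manip.solve_ik(position, orientation): joint angles nearest the present ones, or None.
- monitor.sense(): the state.
- optics.capture(name): name is "scene" or "top"; returns a dict with "color" (400x640x3 uint8, red, green, blue), "depth" (400x640 float32, m along the optical axis (not along the pixel's ray), 0 where there is no reading), "mtx" (3x3 intrinsics, pixels), "xyz" and "attitude" of the camera in the world. Camera axes: x right, y down, z forward; pixel columns grow to the right and rows downward; lengths in m; the calibration is good to about 2 mm. A picture is of the moment at which its call begins.
A pose or a line that the arm cannot do raises manip.IKError and nothing moves.
- workorder.sign_off(): hands the job in, once; it reports no verdict.
The state is a dict: "clock": time; "q": joint angles; "joint_velocities": joint speeds; "tau": joint torques, N m; "tcp_pos": TCP position; "ee_rot": TCP orientation; "contact_force": force on the tool from outside, world axes, zero at the start; "wrist_torque": the same for the moment, N m; "finger_gap": opening from 0.0 (shut) to 1.0 (fully open).
Only numpy, scipy, OpenCV 4.12 (cv2) and the standard library are available. Lean on these libraries where they do the work, as an engineer would, in place of code of your own. Each camera call takes 0.05 s, during which the arm holds its last target.

## Working session

There is one attempt and no reset: what is moved stays moved. The work goes in short steps, each a Python script; the robot and the scene stay as the last script left them, time stands still between calls to the robot, and variables do not carry over. Pictures are saved under pics/ and viewed, and the job is handed in when it is done.

```bash
ls; mkdir -p pics; python3 - <<'E'
from plant import manip, hand, monitor, optics, workorder
import cv2,numpy as np
print(monitor.sense())
for n in("scene","top"):
    c=optics.capture(n); cv2.imwrite(f"pics/{n}0.png",c["color"][:,:,::-1]); np.savez(f"{n}0.npz",**c)
    print(n,c["mtx"],c["xyz"],c["attitude"])
E
```

```text
pics
{'clock': 0.0, 'q': array([-7.95848268e+01,  3.05502004e+00,  9.24917159e+01,  5.89076748e-04,
        8.45682794e+01, -6.81758893e+00]), 'joint_velocities': array([ 0.0039389 , -0.03034196,  0.0469288 , -0.06371986,  0.13596467,
       -0.13935202]), 'tau': array([-1.36506169e-03, -3.93677938e+01, -3.70177209e+01, -2.31283093e-04,
        6.94130940e-03,  6.93903985e-06]), 'tcp_pos': array([ 0.18504848, -0.59628668,  0.2086912 ]), 'ee_rot': array([-89.98576448,   0.11413248, -72.76728001]), 'contact_force': array([-0.36191535,  0.01940592,  0.64494849]), 'wrist_torque': array([ 0.01318033, -0.03967335, -0.00594757]), 'finger_gap': 1.0016947487544792}
scene [[378.36543933   0.         319.76769382]
 [  0.         378.36543933 195.62658377]
 [  0.           0.           1.        ]] [ 1.05365475 -0.45412491  0.66970689] [-132.07473443   -1.00774447   52.89269169]
top [[420.17044228   0.         316.9420471 ]
 [  0.         420.17044228 198.68621682]
 [  0.           0.           1.        ]] [ 0.42487661 -0.07230278  1.15436151] [-172.53211879    0.2404843   -91.01371606]
```

View pics/scene0.png

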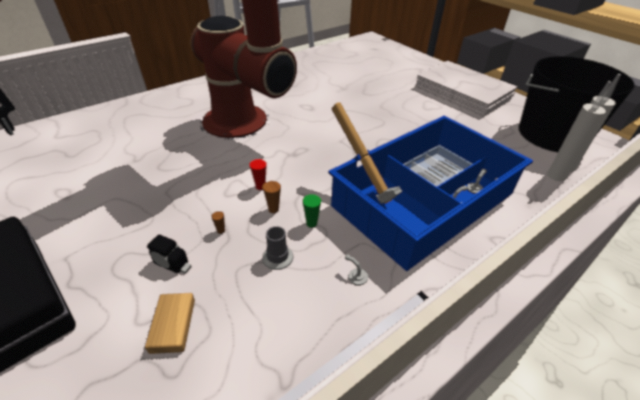

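View pics/top0.png

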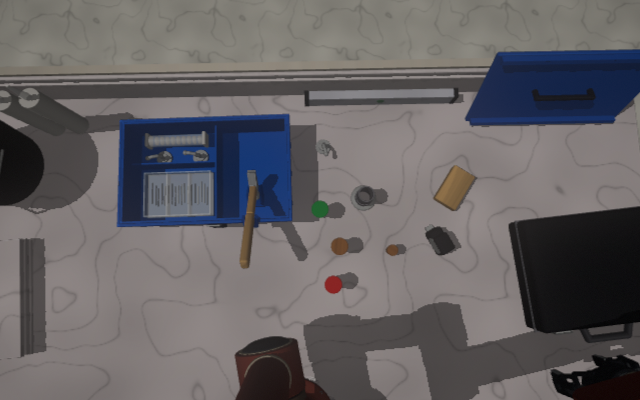

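Scene view: bung at (272,197), small bung (218,222), pipe (276,246), hammer head at (387,195), with handle up to (338,105). Top view: bung (340,246), pipe (364,197), hammer head (252,180), with butt at (244,265). The green and red look-alikes stand beside the bung. Next I'll turn these into positions.

```bash
cat > h.py <<'E'
import numpy as np,cv2
from scipy.spatial.transform import Rotation as R
def cam(c):
    return np.array(c["mtx"]),np.array(c["xyz"]),R.from_euler('xyz',c["attitude"],degrees=True).as_matrix()
def cloud(c):
    K,t,M=cam(c); v,u=np.mgrid[0:400,0:640]; d=c["depth"]
    p=np.stack([(u-K[0,2])/K[0,0]*d,(v-K[1,2])/K[1,1]*d,d],-1)
    return p@M.T+t
def ray(c,u,v,z):
    K,t,M=cam(c); r=M@np.array([(u-K[0,2])/K[0,0],(v-K[1,2])/K[1,1],1]); return t+r*(z-t[2])/r[2]
def proj(c,p):
    K,t,M=cam(c); q=(np.asarray(p)-t)@M; return (q[...,:2]/q[...,2:])@np.diag([K[0,0],K[1,1]])+K[:2,2]
E
python3 - <<'E'
from h import *
T=dict(np.load("top0.npz"));S=dict(np.load("scene0.npz"))
np.set_printoptions(precision=4,suppress=True)
for n,c in(("top",T),("scene",S)):
    P=cloud(c);c["P"]=P
    hsv=cv2.cvtColor(c["color"],cv2.COLOR_RGB2HSV)
    h,s,v=cv2.split(hsv)
    br=((h>5)&(h<22)&(s>110)&(c["depth"]>0)&(P[...,2]>0.01)&(P[...,0]>.1)).astype(np.uint8)
    k,l,st,ce=cv2.connectedComponentsWithStats(br)
    for i in range(1,k):
        if st[i,4]>25:
            p=P[l==i]; print(n,st[i],ce[i],"med",np.median(p,0),"zmax",np.percentile(p[:,2],95), p.min(0),p.max(0))
# pipe: points by height near
for n,c,(u,v) in(("top",T,(364,197)),("scene",S,(276,246))):
    P=c["P"][v-28:v+28,u-25:u+25].reshape(-1,3); q=P[(P[:,2]>.07)&(P[:,2]<.09)]
    print(n,"pipe",len(q),q.min(0),q.max(0),(q.min(0)+q.max(0))/2)
    f=c["P"][300:330,200:230] if n=="scene" else c["P"][300:330,100:200]
    print("floor z",np.median(f[...,2]))
for nm,c,x0,y0,w,hh in(("t1",T,300,170,110,90),("s1",S,200,150,130,120),("t2",T,100,100,210,180),("s2",S,320,90,110,130)):
    cv2.imwrite(f"pics/{nm}.png",cv2.resize(c["color"][y0:y0+hh,x0:x0+w,::-1],None,fx=600/w if w/hh<1.33 else 4 if w>200 else 6 ,fy=600/w if w/hh<1.33 and False else 4,interpolation=cv2.INTER_CUBIC))
E
```

```text
top [435 166  39  44 882] [454.0567 187.1587] med [ 0.5976 -0.4426  0.0272] zmax 0.030821155755752117 [ 0.5383 -0.4967  0.0207] [ 0.6558 -0.3892  0.0343]
top [240 187  15  81 372] [246.7151 228.6102] med [0.4834 0.097  0.1644] zmax 0.21595100144543736 [0.3983 0.0888 0.0681] [0.6013 0.1041 0.2195]
top [332 238  16  17 210] [339.2905 246.0333] med [ 0.4435 -0.1245  0.0794] zmax 0.0826553953791038 [ 0.4233 -0.1449  0.0746] [ 0.4638 -0.1062  0.0848]
top [387 245  11  10  85] [391.9882 249.7412] med [ 0.4313 -0.2629  0.0549] zmax 0.05777321432610414 [ 0.4208 -0.2762  0.0495] [ 0.4441 -0.2494  0.0589]
scene [ 513    0  127   44 2286] [594.8583  18.9549] med [0.4297 1.4499 0.1766] zmax 0.17892417654818107 [0.1004 1.386  0.1556] [0.6291 1.7833 0.1834]
scene [333 103  54  90 849] [359.3298 147.7067] med [0.5064 0.09   0.1402] zmax 0.20651539748533917 [0.4073 0.0834 0.0448] [0.6045 0.158  0.2184]
scene [261 182  19  30 363] [271.5895 194.0523] med [ 0.4555 -0.1312  0.0739] zmax 0.08259442596329346 [ 0.361  -0.1471  0.0105] [ 0.4658 -0.1015  0.0844]
scene [212 212  12  20 165] [218.4485 220.5758] med [ 0.4415 -0.266   0.0506] zmax 0.05712603083489254 [ 0.421  -0.2765  0.0101] [ 0.4472 -0.2521  0.0588]
scene [ 146  294   48   58 2060] [170.1981 323.1015] med [ 0.6106 -0.4472  0.0289] zmax 0.030814479070703484 [ 0.5434 -0.4986  0.0101] [ 0.661  -0.3925  0.033 ]
top pipe 80 [ 0.5559 -0.2155  0.0702] [ 0.5969 -0.1763  0.0842] [ 0.5764 -0.1959  0.0772]
floor z -0.00010325010701350834
scene pipe 197 [ 0.5559 -0.2192  0.0702] [ 0.5989 -0.1772  0.0838] [ 0.5774 -0.1982  0.077 ]
floor z 0.0010929261235492205
```

```bash
python3 - <<'E'
from h import *
T=dict(np.load("top0.npz"));S=dict(np.load("scene0.npz"))
def crop(c,x,y,w,h,f): return cv2.resize(np.clip(c["color"][y:y+h,x:x+w,::-1].astype(float)*1.5,0,255).astype(np.uint8),(w*f,h*f),interpolation=cv2.INTER_CUBIC)
a=crop(T,220,150,60,120,5);b=crop(S,330,90,90,120,5)
cv2.imwrite("pics/ham.png",np.hstack([a,b]))
E
```

```text
(no output)
```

View pics/ham.png

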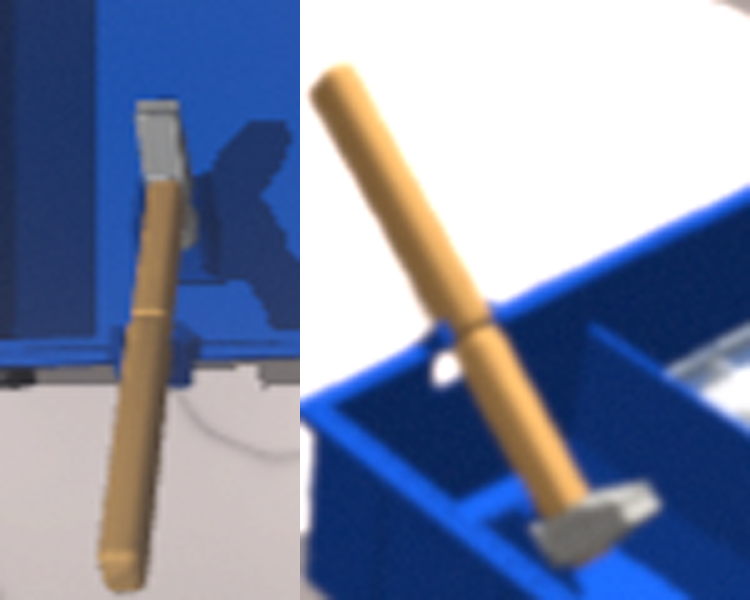

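```bash
cat > axis.py <<'E'
from h import *
T=dict(np.load("top0.npz"));S=dict(np.load("scene0.npz"))
np.set_printoptions(precision=4,suppress=True)
pl=[];G={}
for n,c,(x,y,w,h) in(("top",T,(225,170,50,105)),("scene",S,(330,95,75,110))):
    P=cloud(c)
    hsv=cv2.cvtColor(c["color"],cv2.COLOR_RGB2HSV).astype(int)
    m=np.zeros((400,640),np.uint8)
    m[y:y+h,x:x+w]=((hsv[...,0]>5)&(hsv[...,0]<26)&(hsv[...,1]>90)&(P[...,2]>.04))[y:y+h,x:x+w]
    k,l,st,ce=cv2.connectedComponentsWithStats(m); i=1+st[1:,4].argmax(); m=(l==i)
    v,u=np.nonzero(m); q=np.stack([u,v],1).astype(float)
    d=cv2.fitLine(q.astype(np.float32),cv2.DIST_L2,0,.01,.01).ravel()
    a=(q-d[2:])@d[:2]; b=(q-d[2:])@[-d[1],d[0]]
    mids=[]
    for s in np.arange(a.min()+4,a.max()-6,2):
        bb=b[(abs(a-s)<1.5)]; mids.append((s,(bb.min()+bb.max())/2,np.ptp(bb)+1))
    mids=np.array(mids); f=np.polyfit(mids[:,0],mids[:,1],1)
    print(n,st[i],"res",np.std(mids[:,1]-np.polyval(f,mids[:,0])),"w",mids[::6,2],"a",a.min(),a.max())
    pts=[d[2:]+d[:2]*s+np.array([-d[1],d[0]])*np.polyval(f,s) for s in(a.min(),a.max())]
    print(pts)
    K,t,M=cam(c)
    rr=[M@np.array([(p[0]-K[0,2])/K[0,0],(p[1]-K[1,2])/K[1,1],1]) for p in pts]
    nn=np.cross(*rr); nn/=np.linalg.norm(nn); pl.append((nn,t)); G[n]=(c,pts)
dr=np.cross(pl[0][0],pl[1][0]); dr/=np.linalg.norm(dr); dr*=np.sign(dr[0])
A=np.array([pl[0][0],pl[1][0],dr]); p0=np.linalg.solve(A,[pl[0][0]@pl[0][1],pl[1][0]@pl[1][1],dr@[.5,.1,.14]])
print("dir",dr,"elev",np.degrees(np.arcsin(-dr[2])),"yaw",np.degrees(np.arctan2(dr[1],dr[0])),"p0",p0)
for n,(c,pts) in G.items():
    K,t,M=cam(c)
    for p in pts:
        r=M@np.array([(p[0]-K[0,2])/K[0,0],(p[1]-K[1,2])/K[1,1],1]); r/=np.linalg.norm(r)
        X=np.linalg.lstsq(np.stack([dr,-r],1),t-p0,rcond=None)[0]; print(n,p,"s",X[0],p0+dr*X[0])
np.savez("axis.npz",dr=dr,p0=p0)
# pipe/bung circles
for n,c in(("top",T),("scene",S)):
    P=cloud(c).reshape(-1,3)
    for nm,x,y,lo,hi,r in(("bung",.444,-.125,.074,.087,.03),("pipe",.577,-.197,.074,.087,.03)):
        q=P[(np.hypot(P[:,0]-x,P[:,1]-y)<r)&(P[:,2]>lo)&(P[:,2]<hi)]
        (cx,cy),rad=cv2.minEnclosingCircle((q[:,:2]*1000).astype(np.float32)); print(n,nm,len(q),cx,cy,rad,q.mean(0))
E
python3 axis.py
```

```text
top [240 186  16  82 544] res 0.2977185174793628 w [9.3063 8.0697 7.3213 7.9477 7.0772 6.3287] a -38.6607118853899 43.198297738137626
[array([242.5545, 267.0682]), array([252.8679, 185.8608])]
scene [333 103  54  90 927] res 0.2692714068101912 w [10.4206 10.4206 10.5139 10.4206 10.4206 10.0298 10.9048  9.9365] a -49.48198563593451 49.78759788733896
[array([335.0698, 104.068 ]), array([383.2503, 190.8615])]
dir [ 0.7975  0.0077 -0.6032] elev 37.10099448695099 yaw 0.5553499783824268 p0 [0.4967 0.0983 0.1356]
top [242.5545 267.0682] s -0.12306869199163685 [0.3986 0.0974 0.2099]
top [252.8679 185.8608] s 0.13811245806016115 [0.6069 0.0994 0.0523]
scene [335.0698 104.068 ] s -0.11968024728739211 [0.4013 0.0974 0.2078]
scene [383.2503 190.8615] s 0.1271912773877682 [0.5982 0.0993 0.0589]
top bung 240 444.2311706542969 -124.02841186523438 22.230350494384766 [ 0.444  -0.1238  0.0794]
top pipe 71 577.05712890625 -195.9339141845703 21.205053329467773 [ 0.5777 -0.1961  0.0793]
scene bung 205 443.84478759765625 -126.4898452758789 22.53696632385254 [ 0.4465 -0.1272  0.0805]
scene pipe 148 577.1469116210938 -198.2528533935547 22.097517013549805 [ 0.5779 -0.1983  0.0791]
```

Both views agree to about 2 mm: bung (0.444, -0.125), pipe (0.577, -0.197), rim height 0.079. The hammer slopes 37–38° with a yaw of about 0.5°. I'll pick up the bung with the jaws closing along y.

```bash
python3 - <<'E'
from plant import manip, hand, monitor, optics, workorder
from h import *
np.set_printoptions(precision=4,suppress=True)
D=[-90,0,-90]
# feasibility of hammer poses
def tool(pitch,yaw):
    Rh=R.from_euler('xyz',[0,pitch,yaw],degrees=True).as_matrix(); return R.from_matrix(Rh@np.array([[0,0,1],[-1,0,0],[0,-1,0]])).as_euler('xyz',degrees=True)
for p,o in(([.556,.099,.09],tool(37.5,.5)),([.6,.099,.22],tool(37.5,.5)),([.556,.099,.26],tool(37.5,.5)),([.512,-.197,.247],tool(0,0))): print(o,manip.solve_ik(p,o))
manip.reach([.444,-.1255,.18],D)
manip.servo_line([.444,-.1255,.057],max_speed=.12)
hand.close(); s=monitor.sense(); print(s["finger_gap"],s["tcp_pos"],s["contact_force"])
manip.servo_line([.444,-.1255,.22],max_speed=.12)
s=monitor.sense(); print(s["clock"],s["finger_gap"],s["contact_force"])
manip.reach([.577,-.197,.22],D)
ims=[]
for n in("scene","top"):
    c=optics.capture(n); np.savez(f"{n}1.npz",**c); ims.append(c["color"][:,:,::-1])
cv2.imwrite("pics/g1.png",np.hstack([cv2.resize(ims[0][80:300,180:400],(400,400)),cv2.resize(ims[1][100:280,270:450],(400,400))]))
E
```

```text
[-127.5    0.   -89.5] [  2.0417  27.3885  81.4891   0.9903 108.6098  91.5393]
[-127.5    0.   -89.5] [  1.9275  26.4761  69.7192   1.0169 121.2922  91.6608]
[-127.5    0.   -89.5] [  2.0417  19.3626  74.9757   1.1209 123.1466  91.8362]
[-90.   0. -90.] [-28.8184  -8.5804 100.0894   0.      88.491   61.1816]
0.003174790192950778 [ 0.4488 -0.127   0.0629] [ 0.1805  1.4994 18.7746]
5.4917 -0.0018643627990843532 [0.0256 0.0966 0.1764]
```

View pics/g1.png

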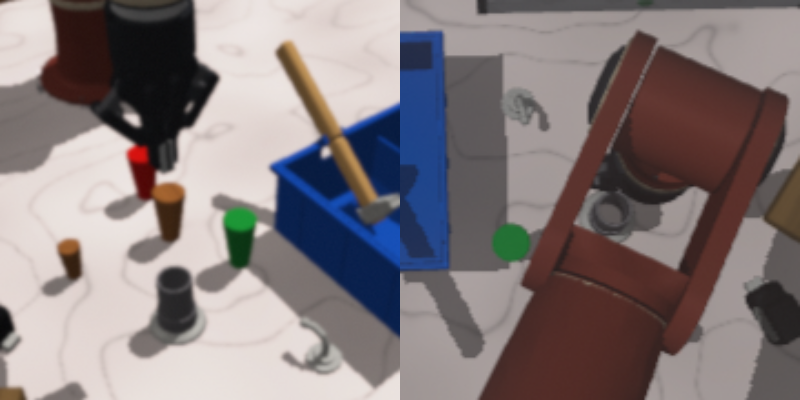

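The grasp missed: the fingers closed fully, and the bung is still standing at about the same place (scene ~(272,197)). I'll find the cause before retrying.

```bash
python3 - <<'E'
from plant import manip, hand, monitor, optics, workorder
from h import *
np.set_printoptions(precision=4,suppress=True)
s=monitor.sense();print(s["clock"],s["tcp_pos"],s["ee_rot"],s["q"],s["contact_force"],s["finger_gap"])
S=optics.capture("scene"); S0=dict(np.load("scene0.npz"))
print(proj(S,s["tcp_pos"]),proj(S,[.577,-.197,.08]),proj(S,[.444,-.1255,.08]))
P=cloud(S).reshape(-1,3)
q=P[(np.hypot(P[:,0]-.444,P[:,1]+.125)<.04)&(P[:,2]>.074)&(P[:,2]<.087)];(cx,cy),rad=cv2.minEnclosingCircle((q[:,:2]*1000).astype(np.float32));print(cx,cy,rad)
im=S["color"][:,:,::-1].copy()
cv2.imwrite("pics/s2f.png",im)
E
```

```text
6.2417 [ 0.5762 -0.1964  0.2199] [-90.0316   0.0183 -89.9854] [-25.8271   0.5343  93.9962   0.0027  85.5059  64.1582] [ 0.1281 -0.2239 -0.0408] 0.0007397788842398782
[270.7734 181.2216] [275.3689 232.8682] [271.0684 186.2354]
445.52410888671875 -128.02879333496094 22.510709762573242
```

View pics/s2f.png

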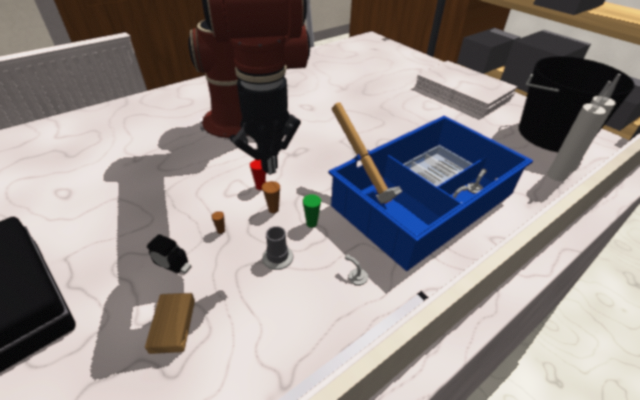

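```bash
python3 - <<'E'
from plant import manip, hand, monitor, optics, workorder
from h import *
np.set_printoptions(precision=4,suppress=True)
S=optics.capture("scene");P=cloud(S)
T=optics.capture("top")
im=S["color"]
for v in range(120,190,4):
    print(v,[ (u,tuple(np.round(P[v,u],3)),int(im[v,u].max())) for u in (266,270,274)])
cv2.imwrite("pics/s3.png",cv2.resize(im[100:220,200:340,::-1],None,fx=5,fy=5))
E
```

```text
120 [(266, (np.float64(0.585), np.float64(-0.2), np.float64(0.354)), 16), (270, (np.float64(0.586), np.float64(-0.193), np.float64(0.353)), 16), (274, (np.float64(0.587), np.float64(-0.187), np.float64(0.351)), 18)]
124 [(266, (np.float64(0.585), np.float64(-0.201), np.float64(0.347)), 16), (270, (np.float64(0.586), np.float64(-0.194), np.float64(0.345)), 17), (274, (np.float64(0.59), np.float64(-0.188), np.float64(0.345)), 19)]
128 [(266, (np.float64(0.596), np.float64(-0.207), np.float64(0.348)), 16), (270, (np.float64(0.588), np.float64(-0.196), np.float64(0.34)), 16), (274, (np.float64(0.591), np.float64(-0.19), np.float64(0.339)), 15)]
132 [(266, (np.float64(0.594), np.float64(-0.207), np.float64(0.339)), 14), (270, (np.float64(0.586), np.float64(-0.195), np.float64(0.33)), 15), (274, (np.float64(0.591), np.float64(-0.191), np.float64(0.332)), 17)]
136 [(266, (np.float64(0.592), np.float64(-0.206), np.float64(0.33)), 15), (270, (np.float64(0.586), np.float64(-0.195), np.float64(0.323)), 14), (274, (np.float64(0.59), np.float64(-0.19), np.float64(0.323)), 15)]
140 [(266, (np.floa
[... 2108 characters left out ...]
loat64(-0.051), np.float64(-0.001)), 234)]
180 [(266, (np.float64(0.331), np.float64(-0.078), np.float64(0.0)), 202), (270, (np.float64(0.336), np.float64(-0.069), np.float64(-0.001)), 224), (274, (np.float64(0.344), np.float64(-0.061), np.float64(0.0)), 222)]
184 [(266, (np.float64(0.433), np.float64(-0.132), np.float64(0.083)), 160), (270, (np.float64(0.438), np.float64(-0.125), np.float64(0.083)), 154), (274, (np.float64(0.442), np.float64(-0.116), np.float64(0.081)), 151)]
188 [(266, (np.float64(0.443), np.float64(-0.139), np.float64(0.081)), 161), (270, (np.float64(0.45), np.float64(-0.132), np.float64(0.082)), 158), (274, (np.float64(0.454), np.float64(-0.124), np.float64(0.08)), 151)]
```

View pics/s3.png

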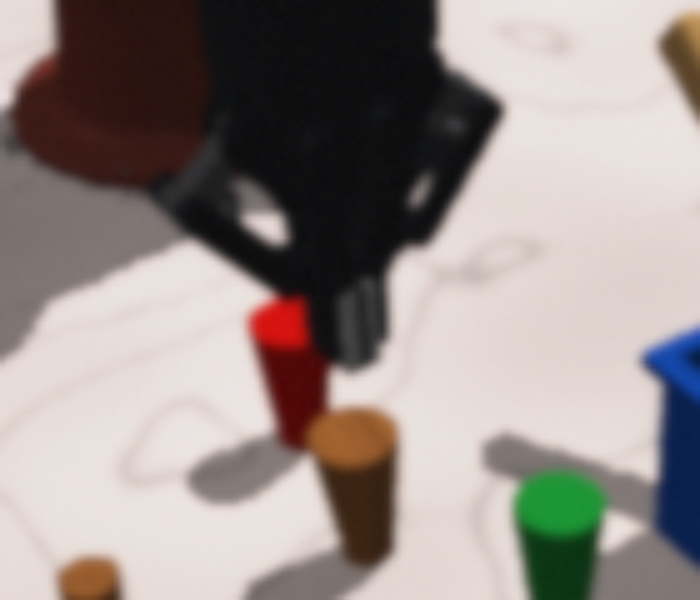

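The camera shows the shut fingertips at z≈0.245 while the reported TCP is at 0.220. By the stated tool geometry they should be at 0.206. So the fingers really end about 40 mm short of what is stated, and they closed above the bung. A touch on clear floor will confirm this.

```bash
python3 - <<'E'
from plant import manip, hand, monitor, optics, workorder
from h import *
np.set_printoptions(precision=4,suppress=True)
D=[-90,0,-90]
manip.reach([.53,-.30,.06],D)
s=monitor.sense();print(s["clock"],s["tcp_pos"],s["contact_force"])
S=optics.capture("scene");cv2.imwrite("pics/s4.png",cv2.resize(S["color"][120:270,150:310,::-1],None,fx=5,fy=4))
try: print(manip.servo_line([.53,-.30,-.04],max_speed=.06,stop_force=4))
except Exception as e: print(repr(e))
s=monitor.sense();print(s["clock"],s["tcp_pos"],s["contact_force"],s["q"])
E
```

```text
7.1917 [ 0.5312 -0.3002  0.0617] [-0.0808 -0.3181 -0.1224]
True
8.4667 [ 0.5297 -0.2998 -0.0213] [-0.3296  0.2703  5.3435] [-36.5111  15.0292 102.9047   0.0012  62.1532  53.4917]
```

View pics/s4.png

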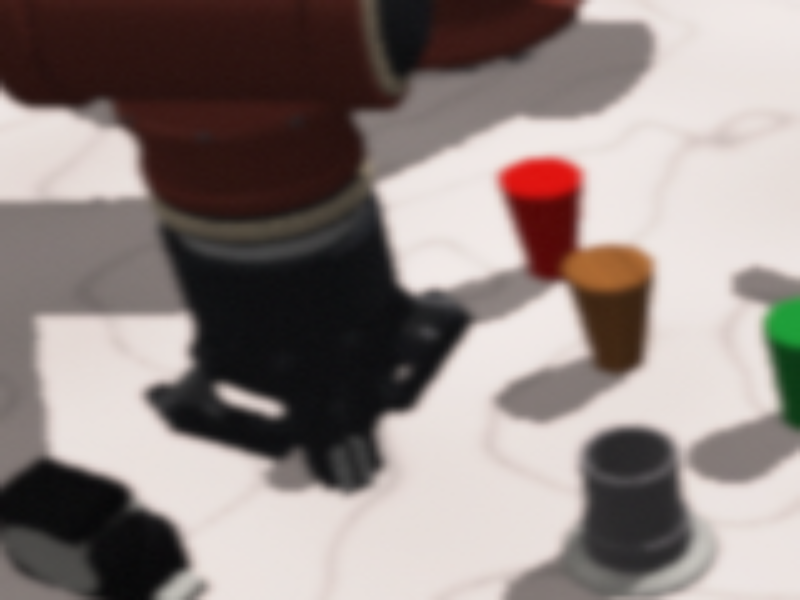

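The floor touch puts the shut fingertips 20 mm behind the reported TCP, so the real tool is 34 mm shorter than stated. I'll correct every target by 34 mm along the tool and retry, after re-measuring the bung from above.

```bash
cat >> h.py <<'E'
OFF=0.039  # grasp point behind reported TCP (measured: 5 mm + 34 mm)
D=[-90,0,-90]
def tcp_for(grasp,rot):
    return np.asarray(grasp)+R.from_euler('xyz',rot,degrees=True).as_matrix()[:,1]*OFF
def circ(c,x,y,lo=.074,hi=.087,r=.035):
    P=cloud(c).reshape(-1,3); q=P[(np.hypot(P[:,0]-x,P[:,1]-y)<r)&(P[:,2]>lo)&(P[:,2]<hi)]
    if len(q)<10: return None
    (cx,cy),rad=cv2.minEnclosingCircle((q[:,:2]*1000).astype(np.float32)); return cx,cy,rad,len(q)
E
python3 - <<'E'
from plant import manip, hand, monitor, optics, workorder
from h import *
np.set_printoptions(precision=4,suppress=True)
manip.servo_line([.53,-.30,.10],max_speed=.2)
hand.release()
manip.reach([.444,-.30,.14],D)
for n in("scene","top"): print(n,circ(optics.capture(n),.445,-.127))
s=monitor.sense();print(s["clock"],s["finger_gap"])
E
```

```text
scene (443.6386413574219, -125.76935577392578, 23.083765029907227, 206)
top (444.17144775390625, -123.68896484375, 22.377931594848633, 239)
10.575 1.000505914380507
```

```bash
python3 - <<'E'
from plant import manip, hand, monitor, optics, workorder
from h import *
np.set_printoptions(precision=4,suppress=True)
manip.reach([.444,-.1255,.13],D)
print(manip.servo_line([.444,-.1255,.019],max_speed=.12,stop_force=12))
s=monitor.sense(); print(s["tcp_pos"],s["contact_force"])
hand.close(); s=monitor.sense(); print(s["finger_gap"],s["tcp_pos"],s["contact_force"])
manip.servo_line([.444,-.1255,.15],max_speed=.12)
s=monitor.sense(); print(s["clock"],s["finger_gap"],s["contact_force"])
manip.reach([.577,-.197,.15],D)
S=optics.capture("scene"); s=monitor.sense(); print(s["clock"],s["tcp_pos"])
cv2.imwrite("pics/s5.png",cv2.resize(S["color"][120:280,190:350,::-1],None,fx=4,fy=3.7))
E
```

```text
False
[ 0.4447 -0.126   0.0198] [-1.0926  0.4374 -0.4452]
0.49695662680714736 [ 0.4448 -0.1257  0.0199] [-0.1049  0.855   5.5473]
14.1083 0.49865052832169027 [-0.6349  0.0684 -0.699 ]
14.8083 [ 0.5761 -0.1964  0.149 ]
```

View pics/s5.png

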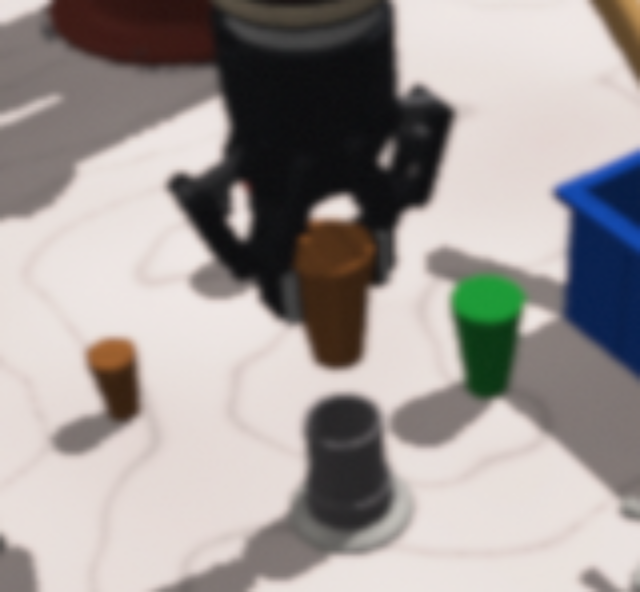

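The bung is held (gap 42 mm) and hangs upright over the pipe, with its thin end at crop (337,365) above the mouth at (344,410). Next: check alignment, then insert.

```bash
python3 - <<'E'
from plant import manip, hand, monitor, optics, workorder
from h import *
np.set_printoptions(precision=4,suppress=True)
S=optics.capture("scene"); hsv=cv2.cvtColor(S["color"],cv2.COLOR_RGB2HSV).astype(int);P=cloud(S)
m=(hsv[...,0]>5)&(hsv[...,0]<22)&(hsv[...,1]>110)&(P[...,2]>.1)&(abs(P[...,0]-.577)<.06)&(abs(P[...,1]+.197)<.05)
p=P[m]; print(len(p),p.min(0),p.max(0))
for z in np.arange(.13,.21,.01):
    q=p[abs(p[:,2]-z)<.005]
    if len(q)>4: print(round(z,3),len(q),q.min(0)[:2],q.max(0)[:2])
print(manip.servo_line([.5775,-.1975,.05],max_speed=.07,stop_force=8))
s=monitor.sense(); print(s["clock"],s["tcp_pos"],s["contact_force"],s["wrist_torque"])
S=optics.capture("scene")
cv2.imwrite("pics/s6.png",cv2.resize(S["color"][120:280,190:350,::-1],None,fx=4,fy=3.7))
E
```

```text
625 [ 0.5574 -0.2464  0.1372] [ 0.6367 -0.1493  0.4889]
0.14 25 [ 0.5802 -0.2085] [ 0.5906 -0.1913]
0.15 37 [ 0.5798 -0.2103] [ 0.5922 -0.1914]
0.16 38 [ 0.581  -0.2124] [ 0.593  -0.1916]
0.17 48 [ 0.5795 -0.2137] [ 0.5945 -0.1885]
0.18 50 [ 0.582 -0.214] [ 0.5956 -0.1758]
0.19 61 [ 0.5824 -0.2159] [ 0.5969 -0.1751]
0.2 68 [ 0.583 -0.216] [ 0.5978 -0.1755]
True
16.0667 [ 0.578  -0.1977  0.0568] [0.3639 0.4844 0.818 ] [-0.0063 -0.1395 -0.0031]
```

View pics/s6.png

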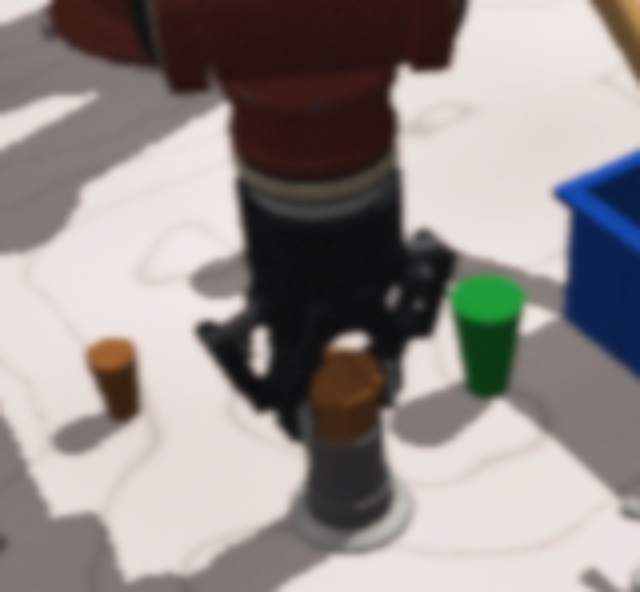

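Insertion stopped on contact at TCP z 0.057, against the 0.060 expected when seated. I'll release, back off, check it, and go to a tilted hover over the hammer.

```bash
cat >> h.py <<'E'
def tool(pitch,yaw):
    Rh=R.from_euler('xyz',[0,pitch,yaw],degrees=True).as_matrix(); return R.from_matrix(Rh@np.array([[0,0,1],[-1,0,0],[0,-1,0]])).as_euler('xyz',degrees=True)
E
python3 - <<'E'
from plant import manip, hand, monitor, optics, workorder
from h import *
np.set_printoptions(precision=4,suppress=True)
hand.release()
manip.servo_line([.5775,-.1975,.22],max_speed=.2)
o=tool(37.5,.5)
ax=np.load("axis.npz"); g=ax["p0"]+.074*ax["dr"]; print("grip",g)
yv=R.from_euler('xyz',o,degrees=True).as_matrix()[:,1]; print(yv)
manip.reach(tcp_for(g-.12*yv,o),o)
s=monitor.sense(); print(s["clock"],s["tcp_pos"],s["ee_rot"],s["finger_gap"])
for n in("scene","top"):
    c=optics.capture(n); np.savez(n+"7.npz",**c); print(circ(c,.577,-.197,lo=.113,hi=.13))
    print(n,proj(c,s["tcp_pos"]-yv*.034),proj(c,g))
    cv2.imwrite(f"pics/{n}7.png",c["color"][:,:,::-1])
E
```

```text
grip [0.5557 0.0989 0.091 ]
[-0.6087 -0.0053 -0.7934]
18.775 [0.6053 0.0982 0.1558] [-127.436    -0.0223  -89.5761] 0.9991280887391957
(578.0504760742188, -197.7909393310547, 23.032365798950195, 293)
scene [399.193  155.3906] [372.7425 171.9325]
(577.345947265625, -196.84410095214844, 22.21745491027832, 239)
top [244.7273 168.9602] [250.663  203.2222]
```

View pics/scene7.png

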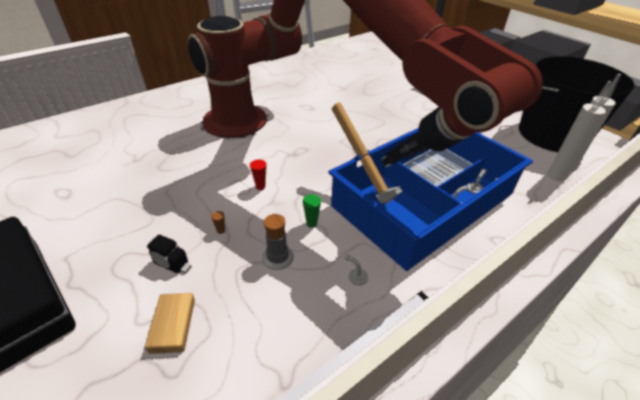

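View pics/top7.png

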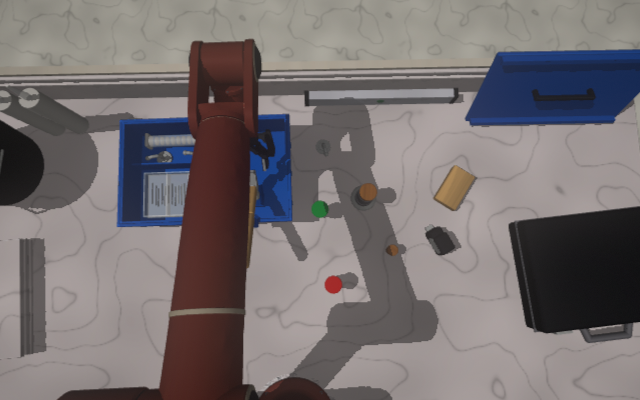

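Scene view: the bung stands in the pipe at (275,228), and its top circle is at (0.578, -0.197), z≈0.12. Zooming on the gripper.

```bash
python3 - <<'E'
from h import *
T=dict(np.load("top7.npz"));S=dict(np.load("scene7.npz"))
def crop(c,x,y,w,h,f): return cv2.resize(np.clip(c["color"][y:y+h,x:x+w,::-1].astype(float)*2.5,0,255).astype(np.uint8),(w*f,h*f),interpolation=cv2.INTER_CUBIC)
cv2.imwrite("pics/c7.png",np.hstack([crop(S,350,110,120,100,4),crop(T,220,120,75,100,4)]))
P=cloud(S)
for v in range(140,166,3): print(v,[(u,*np.round(P[v,u],3).tolist(),int(S["color"][v,u].max())) for u in range(378,420,6)])
E
```

```text
140 [(378, 0.368, 0.31, 0.001, 220), (384, 0.38, 0.325, 0.001, 226), (390, 0.504, 0.206, 0.115, 197), (396, 0.515, 0.217, 0.116, 161), (402, 0.516, 0.24, 0.108, 69), (408, 0.664, 0.067, 0.256, 26), (414, 0.684, 0.059, 0.27, 25)]
143 [(378, 0.38, 0.299, 0.001, 221), (384, 0.507, 0.18, 0.117, 195), (390, 0.515, 0.194, 0.116, 159), (396, 0.516, 0.217, 0.108, 70), (402, 0.678, 0.032, 0.271, 25), (408, 0.664, 0.069, 0.248, 35), (414, 0.684, 0.06, 0.263, 38)]
146 [(378, 0.506, 0.16, 0.116, 189), (384, 0.514, 0.174, 0.115, 160), (390, 0.515, 0.196, 0.106, 70), (396, 0.668, 0.029, 0.259, 48), (402, 1.054, -0.454, 0.67, 24), (408, 0.688, 0.039, 0.266, 40), (414, 0.689, 0.056, 0.26, 30)]
149 [(378, 0.516, 0.151, 0.115, 158), (384, 0.517, 0.172, 0.108, 69), (390, 0.516, 0.197, 0.097, 58), (396, 0.67, 0.029, 0.253, 20), (402, 0.682, 0.03, 0.26, 39), (408, 0.691, 0.037, 0.262, 37), (414, 0.688, 0.059, 0.251, 17)]
152 [(378, 0.517, 0.151, 0.107, 70), (384, 0.517, 0.174, 0.097, 63), (390, 0.659, 0.026, 0.241, 20), (396, 0.671, 0.028, 0.247, 19), (402, 0.685, 0.029, 0.255, 33), (408, 0.695, 0.033, 0
[... 260 characters left out ...]
.03, 54)]
158 [(378, 0.519, 0.152, 0.088, 65), (384, 0.632, 0.042, 0.204, 49), (390, 0.659, 0.028, 0.226, 23), (396, 0.675, 0.027, 0.236, 18), (402, 0.515, 0.256, 0.042, 41), (408, 0.516, 0.282, 0.031, 54), (414, 0.534, 0.286, 0.04, 125)]
161 [(378, 0.519, 0.154, 0.078, 66), (384, 0.632, 0.044, 0.195, 22), (390, 0.664, 0.024, 0.223, 22), (396, 0.664, 0.043, 0.215, 41), (402, 0.515, 0.259, 0.03, 68), (408, 0.533, 0.262, 0.039, 109), (414, 0.534, 0.288, 0.029, 116)]
164 [(378, 0.517, 0.158, 0.065, 67), (384, 0.634, 0.043, 0.189, 41), (390, 0.665, 0.025, 0.216, 61), (396, 0.551, 0.189, 0.073, 76), (402, 0.568, 0.191, 0.082, 134), (408, 0.533, 0.265, 0.027, 101), (414, 0.544, 0.277, 0.029, 134)]
```

View pics/c7.png

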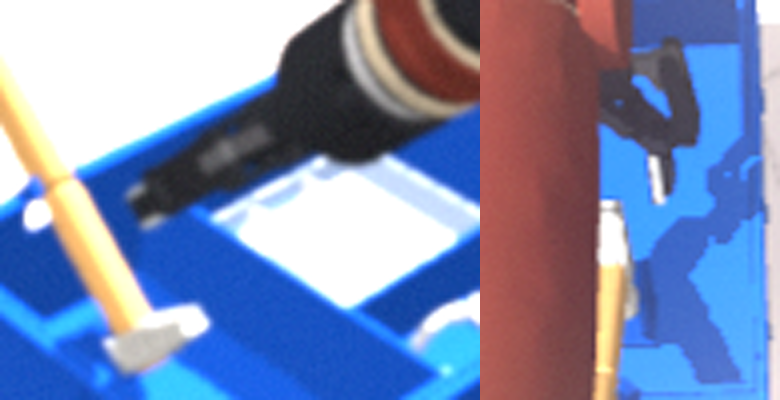

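The bung is good. The seen fingertip (0.632, 0.043, 0.19) confirms that the 34 mm shortfall is along the tool axis, and the jaws straddle the hammer. I'll grasp and lift straight up.

```bash
python3 - <<'E'
from plant import manip, hand, monitor, optics, workorder
from h import *
np.set_printoptions(precision=4,suppress=True)
o=tool(37.5,.5)
ax=np.load("axis.npz"); g=ax["p0"]+.0745*ax["dr"]
yv=R.from_euler('xyz',o,degrees=True).as_matrix()[:,1]
t=tcp_for(g,o)-.003*0
print(manip.servo_line(t,max_speed=.1,stop_force=10))
s=monitor.sense(); print(s["clock"],s["tcp_pos"]-t,s["contact_force"])
f0=s["contact_force"]
hand.close(); s=monitor.sense(); print(s["finger_gap"]*85,s["tcp_pos"]-t,s["contact_force"])
if s["finger_gap"]>.1:
    print(manip.servo_line(t+[0,0,.05],max_speed=.06,stop_force=25))
    s=monitor.sense(); print(s["clock"],s["finger_gap"]*85,s["contact_force"],s["wrist_torque"])
S=optics.capture("scene");np.savez("scene8.npz",**S)
cv2.imwrite("pics/s8.png",cv2.resize(S["color"][80:230,320:480,::-1],None,fx=4,fy=4))
E
```

```text
False
20.225 [0.0008 0.     0.0006] [0.7198 0.3851 0.1793]
17.044655598928568 [ 0.0001 -0.0002  0.0002] [ 0.1385 -0.1038  1.1321]
False
21.8333 17.265545192182294 [-1.4084 -0.7295 -2.504 ] [-0.0083 -0.5374 -0.026 ]
```

View pics/s8.png

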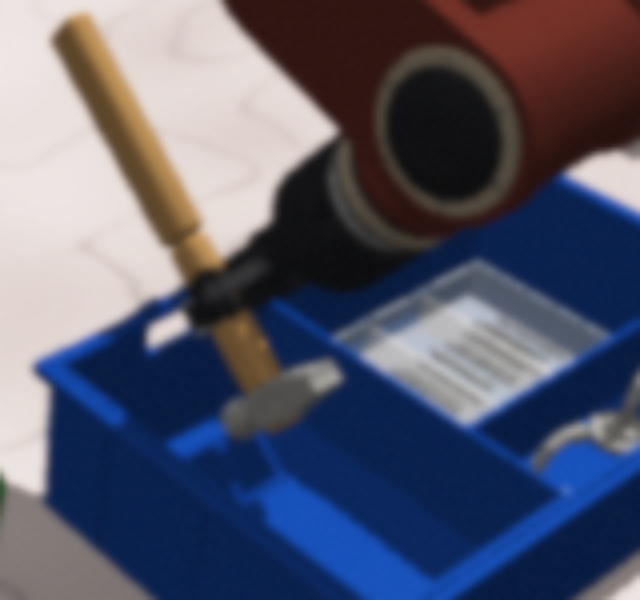

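The hammer is out of the cradle and held by the handle (crop (225,300)), with the peen up at (330,375) and the face down at (240,420). I'll raise it clear, then level it well above the bung.

```bash
python3 - <<'E'
from plant import manip, hand, monitor, optics, workorder
from h import *
np.set_printoptions(precision=4,suppress=True)
s=monitor.sense(); o=s["ee_rot"]
manip.servo_line(s["tcp_pos"]+[0,0,.13],max_speed=.12)
L=tool(0,0)
g=np.array([.5775-.065,-.1975,.30+.042])
manip.reach(tcp_for(g,L),L)
s=monitor.sense(); print(s["clock"],s["tcp_pos"]-tcp_for(g,L),s["ee_rot"],s["finger_gap"]*85,s["contact_force"],s["wrist_torque"])
for n in("scene","top"):
    c=optics.capture(n); np.savez(n+"9.npz",**c); cv2.imwrite(f"pics/{n}9.png",c["color"][:,:,::-1])
    print(n,"face",proj(c,[.5775,-.1975,.30]),"origin",proj(c,[.5775,-.1975,.342]),"butt",proj(c,[.3175,-.1975,.342]))
E
```

```text
24.2833 [ 0.      0.0009 -0.001 ] [-90.1043   0.0993 -89.9472] 17.107766585687965 [-0.2761 -1.1413 -2.8511] [-0.0026  0.0924  0.0082]
scene face [267.3812 145.7043] origin [265.4399 124.2562] butt [198.8807  68.8845]
top face [378.0549 178.0697] origin [381.0496 174.2492] butt [386.2311 310.0735]
```

View pics/scene9.png

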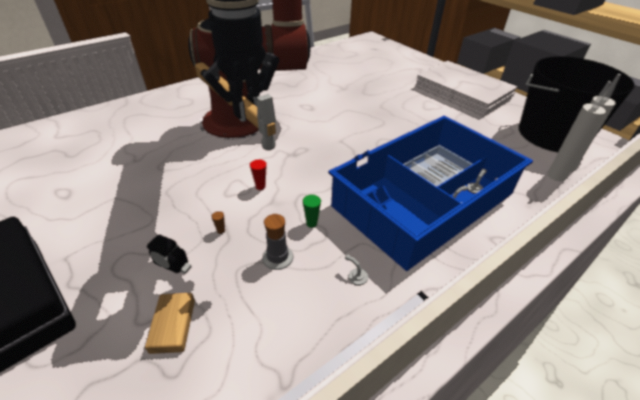

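View pics/top9.png

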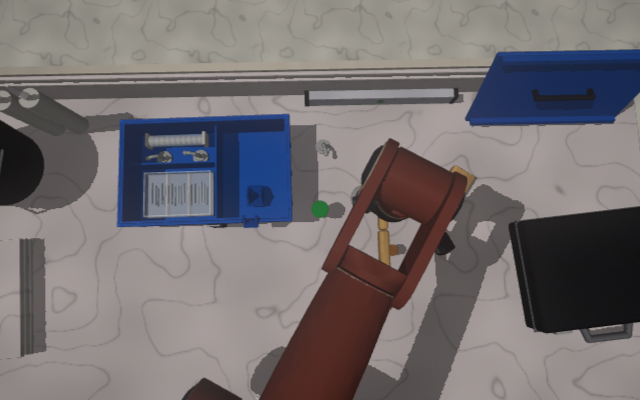

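The hammer is level over the bung, with the face at about (268,147) against the predicted (267,146). I'll lower it to about 90 mm above the bung and check the head position and levelness.

```bash
python3 - <<'E'
from plant import manip, hand, monitor, optics, workorder
from h import *
np.set_printoptions(precision=4,suppress=True)
L=tool(0,0); g=np.array([.5775-.065,-.1975,.21+.042])
print(manip.servo_line(tcp_for(g,L),max_speed=.08))
s=monitor.sense(); print(s["clock"],s["tcp_pos"]-tcp_for(g,L),s["ee_rot"],s["finger_gap"]*85)
for n in("scene","top"):
    c=optics.capture(n); np.savez(n+"10.npz",**c)
    print(n,"face",proj(c,[.5775,-.1975,.21]),"peen",proj(c,[.5775,-.1975,.304]),circ(c,.577,-.197,lo=.113,hi=.13))
    if n=="scene":
        P=cloud(c); m=(abs(P[...,0]-.58)<.045)&(abs(P[...,1]+.197)<.03)&(P[...,2]>.19)&(P[...,2]<.32)
        hsv=cv2.cvtColor(c["color"],cv2.COLOR_RGB2HSV); m&=(hsv[...,1]<90)&(c["color"].max(-1)>45)
        for z in np.arange(.2,.32,.01):
            q=P[m&(abs(P[...,2]-z)<.005)]
            if len(q)>3: print(round(z,3),len(q),q.min(0)[:2],q.max(0)[:2])
        h=(hsv[...,0]>5)&(hsv[...,0]<24)&(hsv[...,1]>100)&(P[...,2]>.2)&(P[...,2]<.32)&(abs(P[...,1]+.197)<.05)&(P[...,0]<.66)
        for x in np.arange(.3,.62,.02):
            q=P[h&(abs(P[...,0]-x)<.01)]
            if len(q)>4: print("handle",round(x,2),len(q),q.mean(0),q.max(0)[2],q.min(0)[2])
        cv2.imwrite("pics/s10.png",cv2.resize(c["color"][60:280,170:350,::-1],None,fx=3.3,fy=2.7))
E
```

```text
False
25.6583 [ 0.0005 -0.0002  0.0009] [-89.9213  -0.042  -89.9981] 17.116576734237473
scene face [271.0185 185.8892] peen [267.2037 143.7428] (576.9078979492188, -198.24537658691406, 22.801706314086914, 291)
0.21 14 [ 0.5755 -0.2097] [ 0.5904 -0.19  ]
0.22 58 [ 0.5766 -0.2102] [ 0.5911 -0.1881]
0.23 61 [ 0.5744 -0.2094] [ 0.5913 -0.1876]
0.24 24 [ 0.5729 -0.2092] [ 0.5939 -0.1882]
0.25 39 [ 0.5717 -0.21  ] [ 0.5959 -0.1915]
0.26 49 [ 0.5636 -0.2096] [ 0.5952 -0.1886]
0.27 77 [ 0.5692 -0.209 ] [ 0.5933 -0.1885]
0.28 80 [ 0.5734 -0.2091] [ 0.5918 -0.188 ]
0.29 73 [ 0.5748 -0.2089] [ 0.5907 -0.1874]
0.3 124 [ 0.5713 -0.209 ] [ 0.589  -0.1871]
handle 0.34 63 [ 0.3406 -0.2035  0.2635] 0.27063844852648045 0.24423123518843787
handle 0.36 72 [ 0.3594 -0.2032  0.264 ] 0.2700082998700146 0.24486642728661656
handle 0.38 51 [ 0.3795 -0.2022  0.2673] 0.2701478104451538 0.2592562005027188
handle 0.42 18 [ 0.4219 -0.1973  0.2683] 0.26936791458220305 0.26715618300852917
handle 0.44 48 [ 0.4402 -0.2031  0.2666] 0.2702840038433889 0.2589705781261063
handle 0.46 26 [ 0.4569 -0.2059  0.2652] 0.26806597309817737 0.2595665137725283
handle 0.5 43 [ 0.5024 -0.2072  0.2825] 0.3072911366442645 0.2622193828633152
handle 0.52 81 [ 0.5222 -0.203   0.2694] 0.31889732334737525 0.24826905571351005
handle 0.54 99 [ 0.5398 -0.2033  0.2604] 0.26752942177397265 0.2451811366860709
handle 0.56 43 [ 0.5575 -0.2061  0.2575] 0.27617583548584806 0.2457413194435487
handle 0.58 6 [ 0.5721 -0.2083  0.2851] 0.2898165308059493 0.27956517745191656
handle 0.6 58 [ 0.594  -0.1993  0.2553] 0.26416996655663805 0.24449637829989312
top face [372.5162 185.1354] peen [378.3277 177.7217] None
```

View pics/s10.png

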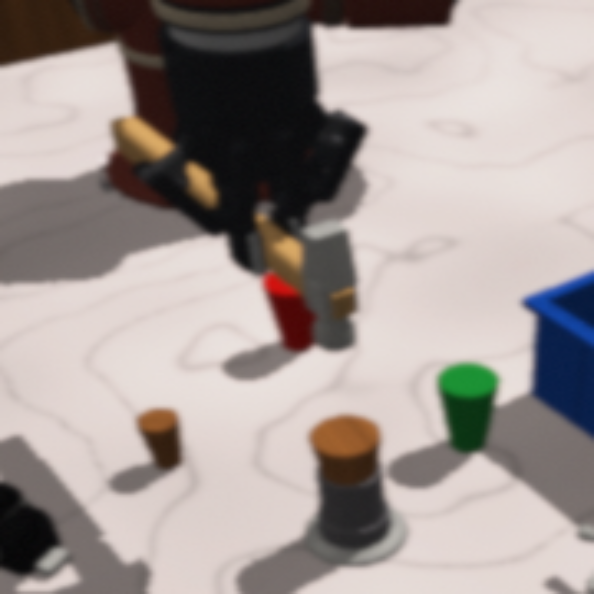

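The head is at about (0.579, -0.198), and the bung is at (0.577, -0.198). The handle axis is level, with its top at 0.270 at the butt end (30 mm section) and 0.2675 near the head (26 mm section). The face is at z≈0.21, 90 mm above the bung, round face down. The bung is upright and untouched, so I'm handing in.

```bash
python3 - <<'E'
from plant import monitor, workorder
s=monitor.sense(); print(s["clock"],s["finger_gap"],s["contact_force"])
print(workorder.sign_off())
E
```

```text
25.7583 0.2025027285637721 [ 0.20482984  0.1519537  -2.52407785]
the job is handed in; nothing more can be done
None
```

The job is done and handed in at 25.8 s. The larger bung stands thin end down in the pipe, and the arm is still holding the hammer level above it, face down.

- **Bung:** it is upright, with its top at about z 0.12 m, so about 40 mm stands out of the pipe as expected. Its top is centred on the pipe to within 1–2 mm.
- **Hammer:** the face is at about z 0.21 m, roughly 90 mm above the bung. It is within about 2 mm of the bung's axis sideways, and the handle is level to about 1°. The face did not touch the bung.
- **Failed first grasp:** the fingers closed just above the bung and pressed on its top with about 19 N. The bung stayed where it was.
- **Tool length disagreed with what was stated:** a light touch on clear floor with the closed fingers showed the real tool is 34 mm shorter than stated. I corrected every later move for this, and a camera check with the tool tilted agreed.
- **Top camera blocked at the end:** the arm hid the bung and hammer head from it, so the last checks come from the scene camera only. Its positions differ from the top camera's by about 2 mm.
- **Other things on the floor:** I did not touch them.

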